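# Open a tinter jar in its bracing holder

### The arm

A 6-joint arm with a two-finger parallel gripper is mounted at the origin on the work surface. World frame = base frame: x ahead of the robot, y to its left, z up, the work surface at z = 0. Lengths are in m, angles in rad, forces in N, time in s.
With the tool pointing down it reaches from about 0.35 to 0.775 m from the base axis. Payload 7.3 kg.
Tool frame: the origin (TCP) lies at the very end of the fingers, on their centre line; the grasp point (between the pads) lies 19 mm behind it (robot.hold_point_z is the distance from the TCP to the grasp point, in m); z points along the fingers, y is the direction in which the jaws open and shut (so a half turn about z gives the same grasp; the last joint's range is limited). The gripper opens to 92 mm and grips with 3 to 60 N. Pads are 19 mm wide; open, the fingers measure 130 mm over their backs; the gripper's body (75 mm by 190 mm) begins 47 mm behind the grasp point.
Start: joints at [0.985, 0.342, 1.524, -0, 1.275, -0.146], TCP at [0.224, 0.475, 0.227] pointing down, gripper open.
Joint ranges: [-2.53, 2.53], [-0.77, 2.02], [0.04, 2.7], [-1, 4.14], [0.28, 2.66], [-3.11, 3.11]. Speed limits (rad/s): [2.57, 2.57, 3.14, 3.14, 3.14, 3.14].

### API

Orientations are given as [roll, pitch, yaw] about the fixed x, y, z axes, in that order (R = Rz(yaw) Ry(pitch) Rx(roll)).
In Python, from cell import monitor, viewer, robot gives the robot as it stands.
- The arm moves only by the tool move_arm, never from a script. Its argument "deltas" is a list of rows, each an object of numbers: "x", "y", "z": the shift along the tool's x, y, z in m; "wx", "wy", "wz": the turn, a rotation vector about the tool's x, y, z in degrees; "hand": the opening, from 0 (shut) to 1 (fully open). In form: [{"x": .., "y": .., "z": .., "wx": .., "wy": .., "wz": .., "hand": ..}, ...]. A call has 1 to 8 rows; each row is the pose to reach, as a shift and turn from the pose commanded when the call began, along the tool's axes at that moment; what a row does not reach only later rows make up. A row lasts 1/8 s, in which the tool goes at most 62.5 mm and 10.7 degrees, less where a joint would pass 70% of its speed; a pose out of reach is approached as far as the arm can. A call with a gripper value outside its range is refused whole. The fingers move at their own pace and stop on an object; "grip_force" is the grip in N (left out, the last holds). Time passes only in rows, so rows that repeat a pose let the fingers close. It gives the time, the measured TCP pose, the force and the opening at its end, in the units of the state.
- monitor.observe(): the state, without advancing time (a new reading comes with each control period).
- viewer.read_camera(name): name is "scene" or "top"; returns the picture (384x512x3 uint8, red, green, blue); there is no depth.
- viewer.camera_params(name): a dict with "camera_matrix" (3x3 intrinsics, pixels), "k1" (the pictures are not rectified: a ray, as slopes to the right and down, at radius r is drawn at 1 + k1 r^2 times it, then the intrinsics apply), "R" (3x3) and "t" (3): a world point X has camera coordinates R X + t. Camera axes: x right, y down, z forward; pixel columns grow to the right and rows downward; lengths in m; the calibration is good to about 2 mm. A picture is of the moment at which its call begins. camera_params takes no time and is no camera call.
- robot.hand_in(): hands the job in, once; it reports no verdict.
The state is a dict: "time": time; "qpos": joint angles; "qvel": joint speeds; "joint_efforts": joint torques, N m; "tool_pos": TCP position; "tool_rot": TCP orientation; "contact_force": force on the tool from outside, world axes, zero at the start; "torque": the same for the moment, N m; "opening": finger opening in m.
Only numpy, scipy, OpenCV 4.12 (cv2) and the standard library are available. Lean on these libraries where they do the work, as an engineer would, in place of code of your own. Each camera call takes 0.05 s, during which the arm holds its last target. There are 200 camera calls.

### The job

Pick up the rounded-square tinter jar, keep it upright and lower it gently all the way down into the deep square holder, which braces it against turning. Then unscrew its tight cap anticlockwise (seen from above), about a quarter turn, stop turning when the threads let go, and lift the cap straight off. Finish while still holding the cap level a few centimetres above the open mouth of the jar, with the jar left fully home in the holder; leave the tin, the flask and the round jar where they stand.

Things in the scene. Friction and masses are not known exactly. Their poses are not given: they have to be found in the camera images.
- jar: Tinter jar, loose, 0.3 to 0.55 kg: white plastic, paper label, 62 x 62 mm in plan with rounded corners, flat shoulder 70 mm above its foot, lowest 6 mm narrower by 2 mm a side; round neck 30 mm wide (40 over the threads), mouth 83 mm up; with the black cap on, 102 mm tall. Origin: centre of its underside; z up, x and y square to its sides. It can be carried by the cap.
- jar_mouth (a point): Centre of the jar's mouth, 83 mm above its foot, axes as the jar's. A steel drive bar (26 x 6 mm, 5 mm high) on the jar's stirrer stands on it, which goes into a slot in the cap.
- cap: The jar's black ribbed round screw cap, 48 mm in diameter, 28 mm tall, 35 g: solid top, hollow skirt. Origin: centre of its underside; z up. Screwed on, its underside is 4 mm above the jar's shoulder and 9 mm below the mouth, with 0.7 mm of play up and down. Grip it across its sides at any yaw. It does not rise by itself as it is turned.
- stirrer (a joint): How far the cap has been turned on the jar, rad: 0 tight, growing anticlockwise seen from above; turning takes about 0.3 N m. The threads let go at about 1.0 and would catch again beyond 1.9. The gripper turns 0.1 to 0.25 more than this, as jar and holder, cap and drive bar have play. It keeps its value once the cap is off.
- holder: Bracing holder, a dark steel square box open at the top, bolted down: 83 x 83 mm outside (feet to 115 mm along its x), rim 62 mm above the table, square well 67 x 67 mm, 54 mm deep: a jar stands in it with 2.5 mm of play each side and cannot turn; it goes in at any of four quarter turns. Origin: centre of its underside on the table; x, y square to its walls.
- holder_floor (a point): Centre of the well's inner floor, 8 mm above the table, axes as the holder's. Fully home, the jar's underside is at this point.
- tin: Bystander: closed metal paint tin, 84 mm in diameter, 105 mm tall, 0.8 kg. Origin: centre of its underside.
- flask: Bystander: white plastic bottle, 56 mm in diameter, 120 mm tall. Origin: centre of its underside.
- roundjar: Bystander: small closed round jar, 56 mm in diameter, 65 mm tall, stands between the jar and the holder. Origin: centre of its underside.
Things that resemble listed ones, but are neither listed nor needed, are in the scene too. Leave any orange look-alike of the jar alone. Of the things that look like the cap, the smallest one is meant.

How it is judged:
By the outcome, as a careful person would: the job done as asked, in the order asked, and still so for the second after the job is handed in, while the arm keeps its last pose, push and grip.
It also fails if it takes over 61 s, if anything falls off the work surface, if the arm or the gripper's body presses on something with over 40 N, if the wrist force passes 120 N, or if a joint passes its speed limit or range.

## Working session

There is one attempt and no reset: what is moved stays moved. The work goes in short steps, Python scripts to look and compute and a tool call to move; the robot and the scene stay as the last step left them, time stands still between calls to the robot, and variables do not carry over. Pictures are saved under pics/ and viewed, about 8 in all and at most 12, crops included, and the job is handed in when it is done.

Besides the shell and the picture viewer there is one more tool, called after "Request:" as a command line: name --argument value ..., lists and objects as JSON in quotes. move_arm: Moves the arm, as the interface text tells. Its arguments: {"type":"object","properties":{"deltas":{"type":"array","items":{"type":"object","properties":{"x":{"type":"number"},"y":{"type":"number"},"z":{"type":"number"},"wx":{"type":"number"},"wy":{"type":"number"},"wz":{"type":"number"},"hand":{"type":"number"}}}},"grip_force":{"type":"number"}},"required":["deltas"]}

```bash
mkdir -p pics && cat > h.py <<'E'
import sys; sys.path.insert(0,'.')
import numpy as np, cv2
from cell import monitor, viewer, robot
def grab(name,fn=None):
    im=np.asarray(viewer.read_camera(name))[:,:,::-1].copy()
    if fn: cv2.imwrite('pics/'+fn,im)
    return im
def ray(cam,uv):
    p=viewer.camera_params(cam);K=np.array(p['camera_matrix']);R=np.array(p['R']);t=np.array(p['t'])
    s=cv2.undistortPoints(np.array([[uv]],float),K,np.array([p['k1'],0,0,0.]))[0,0] if 0 else None
    d=np.linalg.inv(K)@[uv[0],uv[1],1];dd=d[:2];u=dd.copy()
    for _ in range(30): u=dd/(1+p['k1']*(u@u))
    return -R.T@t, R.T@np.array([u[0],u[1],1])
def onz(cam,uv,z):
    c,d=ray(cam,uv);return c+d*(z-c[2])/d[2]
def proj(cam,X):
    p=viewer.camera_params(cam);c=np.array(p['R'])@X+np.array(p['t']);u=c[:2]/c[2];u=u*(1+p['k1']*(u@u))
    return (np.array(p['camera_matrix'])@[u[0],u[1],1])[:2]
E
python3 - <<'E'
from h import *
a=grab('scene','a.png');b=grab('top','b.png')
cv2.imwrite('pics/ab.png',cv2.resize(np.vstack([a,b]),(450*1,675)) if 0 else np.hstack([a,b])[:, :])
cv2.imwrite('pics/a2.png',cv2.resize(a,(800,600)));cv2.imwrite('pics/b2.png',cv2.resize(b,(800,600)))
for n in('scene','top'):
    p=viewer.camera_params(n);print(n,np.round(-np.array(p['R']).T@p['t'],3),p['k1'],np.round(p['R'],2).tolist())
print(monitor.observe())
E
```

```text
scene [ 1.205 -0.104  0.618] 0.008458087872229335 [[0.18, 0.98, -0.01], [0.63, -0.12, -0.76], [-0.75, 0.13, -0.65]]
top [0.478 0.    0.905] 0.03212185524569103 [[0.01, -1.0, -0.03], [-1.0, -0.0, -0.09], [0.09, 0.03, -1.0]]
{'time': 0.1, 'qpos': array([ 9.85000924e-01,  3.42644684e-01,  1.52492919e+00,  1.60676240e-05,
        1.27540495e+00, -1.46039644e-01]), 'qvel': array([-3.47795066e-05, -2.76950173e-03, -1.63254054e-03, -5.93073482e-04,
        8.46621563e-04, -7.87398026e-04]), 'joint_efforts': array([ 1.68677190e-03, -4.32008529e+01, -2.44692868e+01,  7.18220067e-02,
        5.27566276e-02, -5.88615740e-05]), 'tool_pos': array([0.22329082, 0.47474206, 0.22611612]), 'tool_rot': array([-3.14022347e+00, -2.16918916e-04,  2.70183206e+00]), 'contact_force': array([ 0.24953969, -0.21579148, -0.41519491]), 'torque': array([ 0.02023498, -0.04653224,  0.03951985]), 'opening': 0.0918637832607243}
```

View pics/a2.png

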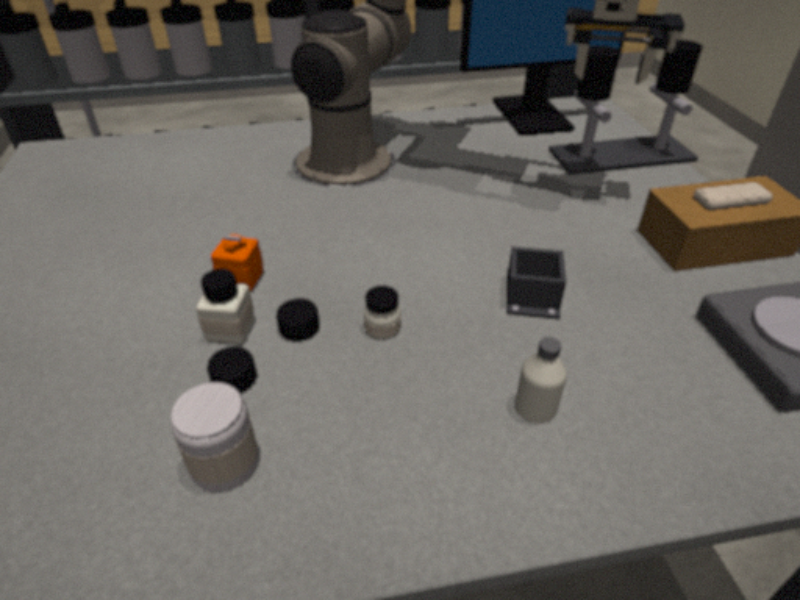

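View pics/b2.png

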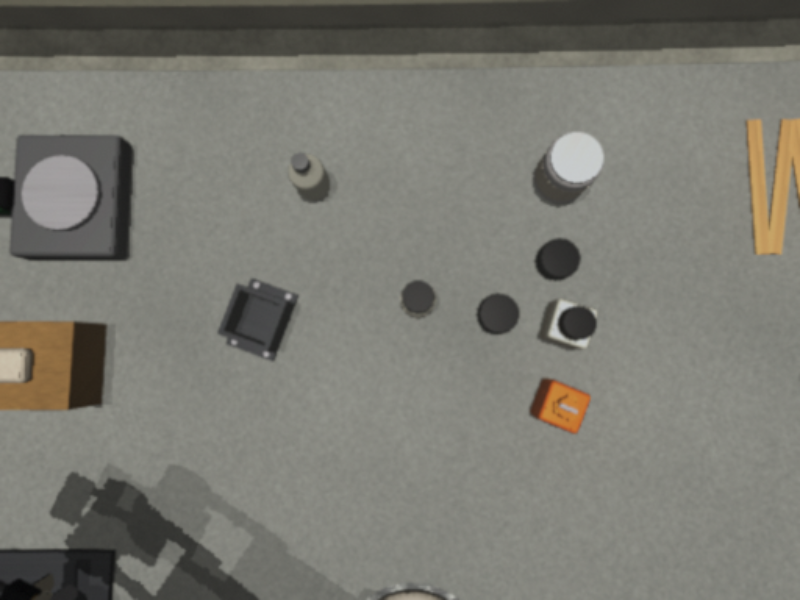

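The top view (800-wide pixels) shows the jar and its look-alikes:
- White square jar with a black cap at (577,322). This matches the description.
- Orange square jar at (562,405), to be left alone.
- Loose black caps at (498,313) and (558,259).
- Round jar at (418,297).

The holder is at (258,318). Next I'll measure these and check a crop.

```bash
cat > m.py <<'E'
from h import *
b=cv2.imread('pics/b.png');s=.64
g=cv2.cvtColor(b,cv2.COLOR_BGR2GRAY)
def comp(mask,uv,r=0):
    n,l,st,c=cv2.connectedComponentsWithStats(mask.astype(np.uint8),connectivity=4)
    k=l[int(uv[1]),int(uv[0])];m=(l==k).astype(np.uint8);cs,_=cv2.findContours(m,cv2.RETR_EXTERNAL,cv2.CHAIN_APPROX_NONE)
    return max(cs,key=cv2.contourArea)[:,0,:].astype(float)
def circ(name,uv,thr,z):
    C=comp(g<thr,uv);P=np.float32([onz('top',p,z)[:2] for p in C]);(x,y),r=cv2.minEnclosingCircle(P)
    print(name,'mean',P.mean(0).round(4),'enc',round(x,4),round(y,4),'r',round(r,4),'area r',round(np.sqrt(cv2.contourArea(P)/np.pi),4))
circ('cap',(577*s,322*s),60,.102)
circ('loose1',(498*s,313*s),60,.03);circ('loose2',(558*s,259*s),60,.03);circ('round',(418*s,297*s),60,.065)
hsv=cv2.cvtColor(b,cv2.COLOR_BGR2HSV)
def rect(name,C,z):
    P=np.float32([onz('top',p,z)[:2] for p in C]);r=cv2.minAreaRect(P);print(name,np.round(r[0],4),np.round(r[1],4),round(r[2],2));return r
m=(g>175);C=comp(m,(552*s,336*s));rect('shoulder',C,.07)
o=(hsv[...,1]>150)&(hsv[...,0]<20);C=comp(o,(550*s,410*s));rect('orange',C,.07)
C=comp(g<85,(258*s,345*s));rect('holder outer',C,.03)
C=comp(g<48,(260*s,318*s));rect('holder dark',C,.062)
for n,uv,z in(('tin',(577,158),.105),('flask',(300,160),.12),):print(n,onz('top',np.array(uv)*s,z))
cr=lambda x,y,w:cv2.resize(b[int(y*s)-w:int(y*s)+w,int(x*s)-w:int(x*s)+w],(390,390),interpolation=cv2.INTER_CUBIC)
cv2.imwrite('pics/c.png',np.hstack([cr(572,335,39),cr(258,318,39)]))
E
python3 m.py
```

```text
cap mean [ 0.5128 -0.2335] enc 0.5118 -0.2338 r 0.0253 area r 0.0228
loose1 mean [0.5045 0.0779] enc 0.5961 0.0401 r 0.7623 area r 0.5877
loose2 mean [ 0.616  -0.2271] enc 0.6167 -0.2262 r 0.0342 area r 0.0313Traceback (most recent call last):
  File "m.py", line 12, in <module>
    circ('loose1',(498*s,313*s),60,.03);circ('loose2',(558*s,259*s),60,.03);circ('round',(418*s,297*s),60,.065)
                                                                            ~~~~^^^^^^^^^^^^^^^^^^^^^^^^^^^^^^^
  File "m.py", line 9, in circ
    C=comp(g<thr,uv);P=np.float32([onz('top',p,z)[:2] for p in C]);(x,y),r=cv2.minEnclosingCircle(P)
                                   ~~~^^^^^^^^^^^
  File "h.py", line 15, in onz
    c,d=ray(cam,uv);return c+d*(z-c[2])/d[2]
        ~~~^^^^^^^^
  File "h.py", line 9, in ray
    p=viewer.camera_params(cam);K=np.array(p['camera_matrix']);R=np.array(p['R']);t=np.array(p['t'])
ValueError: time passes only in moves, steps and waits
```

```bash
sed -i "s/^def grab/from functools import lru_cache\n@lru_cache(None)\ndef cp(n): return viewer.camera_params(n)\ndef grab/; s/p=viewer.camera_params(cam)/p=cp(cam)/; /undistortPoints/d" h.py && sed -i "s/^g=.*/g=cv2.medianBlur(cv2.cvtColor(b,cv2.COLOR_BGR2GRAY),3)/" m.py && python3 m.py
```

```text
cap mean [ 0.5131 -0.2338] enc 0.5118 -0.2338 r 0.0253 area r 0.0227
loose1 mean [0.5065 0.0759] enc 0.5961 0.0401 r 0.7623 area r 0.5877
loose2 mean [ 0.6156 -0.2268] enc 0.6167 -0.2262 r 0.0342 area r 0.0313
round mean [0.5054 0.0729] enc 0.5914 0.0386 r 0.7319 area r 0.5642
shoulder [0.5705 0.0371] [0.9094 1.2375] 0.14
orange [ 0.3937 -0.2172] [0.0692 0.0597] 68.5
holder outer [0.5225 0.247 ] [0.1    0.1084] 69.85
holder dark [0.5704 0.0385] [0.9179 1.2494] 0.01
tin [ 0.75274649 -0.23875184  0.105     ]
flask [0.74727843 0.16464714 0.12      ]
```

View pics/c.png

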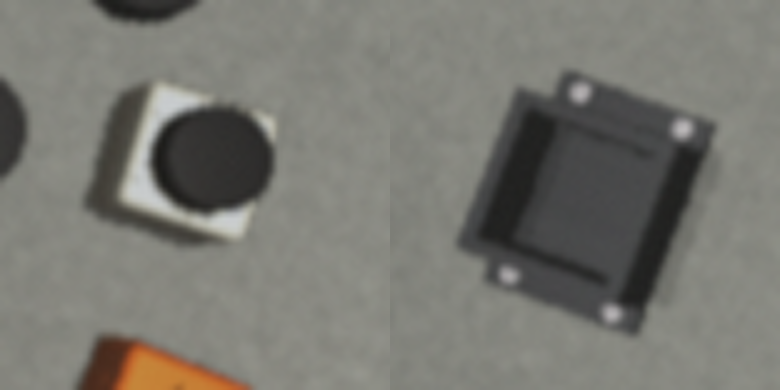

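```bash
python3 - <<'E'
from h import *
def pts(L,o,z): return np.array([onz('top',np.array(p)/5+np.array(o)-.4,z)[:2] for p in L])
S=pts([(153,82),(276,118),(243,240),(120,203)],(327,175),.07)
e=np.roll(S,-1,0)-S
print('jar',S.mean(0).round(4),np.linalg.norm(e,axis=1).round(4),(np.degrees(np.arctan2(e[:,1],e[:,0]))%90).round(1))
for z in(.0,.006,.01):
    B=pts([(190,93),(292,128),(222,314),(119,275)],(126,164),z);e=np.roll(B,-1,0)-B
    print('bolts',z,B.mean(0).round(4),np.linalg.norm(e,axis=1).round(4),np.degrees(np.arctan2(e[:,1],e[:,0])).round(1))
# rim: outer left corners & inner dark wall edges
print(pts([(130,90),(68,247)],(126,164),.062).round(4))
g=cv2.cvtColor(cv2.imread('pics/b.png'),cv2.COLOR_BGR2GRAY)
def dark(z,x,y):
    x,y=int(x*.64),int(y*.64);m=(g[y-22:y+22,x-22:x+22]<62).astype(np.uint8);n,l,st,c=cv2.connectedComponentsWithStats(m)
    k=l[22,22];cs,_=cv2.findContours((l==k).astype(np.uint8),0,1);P=np.float32([onz('top',p+[x-22,y-22],z)[:2] for p in max(cs,key=cv2.contourArea)[:,0,:]])
    print(cv2.minEnclosingCircle(P),P.mean(0))
dark(.03,500,313);dark(.065,418,295)
E
```

```text
jar [ 0.5138 -0.2367] [0.0582 0.0588 0.058  0.0587] [73.5 73.7 73.4 73.9]
bolts 0.0 [0.5212 0.2492] [0.0562 0.1011 0.057  0.0996] [-108.6  160.6   69.9  -19.8]
bolts 0.006 [0.5209 0.2476] [0.0559 0.1004 0.0566 0.099 ] [-108.6  160.6   69.9  -19.8]
bolts 0.01 [0.5207 0.2465] [0.0556 0.0999 0.0563 0.0985] [-108.6  160.6   69.9  -19.8]
[[0.572  0.2704]
 [0.4966 0.2977]]
((0.5285252928733826, -0.13273848593235016), 0.03179945424199104) [ 0.5290935  -0.13216732]
((0.5588527917861938, -0.005657508037984371), 0.07240110635757446) [ 0.5585061  -0.00578379]
```

The crop shows the white jar with its cap, and the holder with four foot bolts. From the measurements:

| Object | Position (x, y) in m | Yaw mod 90 |
|---|---|---|
| Jar cap | (0.512, -0.235), r ≈ 24 mm | -16.4° |
| Holder | (0.5207, 0.2465) | -19.6° |

The cap radius fits the 48 mm given, while the loose caps have r ≈ 32 mm. I'll move above the jar next.

```bash
cat > rel.py <<'E'
import sys
from h import *
from scipy.spatial.transform import Rotation as Ro
def rel(p,yawdeg):
    s=monitor.observe();R=Ro.from_euler('xyz',s['tool_rot'])
    T=Ro.from_euler('xyz',[np.pi,0,np.radians(yawdeg)])
    return (R.inv().apply(np.array(p)-s['tool_pos'])*1000).round(1),(R.inv()*T).as_rotvec(degrees=True).round(2),s
if __name__=='__main__':
    a=list(map(float,sys.argv[1:]));d,r,s=rel(a[:3],a[3])
    print('shift mm',d,'turn deg',r,'| t',round(s['time'],2),'tcp',s['tool_pos'].round(4),'rot',np.degrees(s['tool_rot']).round(2),'F',s['contact_force'].round(2),'M',s['torque'].round(2),'open',round(s['opening'],4))
E
python3 rel.py .5125 -.2345 .15 163.6
```

```text
shift mm [-563.6 -518.5   76.7] turn deg [-0.08 -0.02 -8.8 ] | t 0.1 tcp [0.2233 0.4747 0.2261] rot [-1.7992e+02 -1.0000e-02  1.5480e+02] F [ 0.25 -0.22 -0.42] M [ 0.02 -0.05  0.04] open 0.0919
```

Request:
move_arm --deltas '[{"x": -0.564, "y": -0.5185, "z": 0, "wz": -8.8, "hand": 1}, {"x": -0.564, "y": -0.5185, "z": 0, "wz": -8.8, "hand": 1}, {"x": -0.564, "y": -0.5185, "z": 0, "wz": -8.8, "hand": 1}, {"x": -0.564, "y": -0.5185, "z": 0, "wz": -8.8, "hand": 1}, {"x": -0.564, "y": -0.5185, "z": 0, "wz": -8.8, "hand": 1}, {"x": -0.564, "y": -0.5185, "z": 0, "wz": -8.8, "hand": 1}, {"x": -0.564, "y": -0.5185, "z": 0, "wz": -8.8, "hand": 1}, {"x": -0.564, "y": -0.5185, "z": 0, "wz": -8.8, "hand": 1}]'

```text
schema error: expected keys x, y, z, wx, wy, wz, hand
```

```bash
python3 rel.py .5125 -.2345 .13 163.6
```

```text
shift mm [-563.7 -518.5   96.7] turn deg [-0.08 -0.02 -8.8 ] | t 0.1 tcp [0.2233 0.4747 0.2261] rot [-1.7992e+02 -1.0000e-02  1.5480e+02] F [ 0.25 -0.22 -0.42] M [ 0.02 -0.05  0.04] open 0.0919
```

Request:
move_arm --deltas '[{"x": -0.564, "y": -0.5185, "z": 0, "wx": 0, "wy": 0, "wz": -8.8, "hand": 1}, {"x": -0.564, "y": -0.5185, "z": 0, "wx": 0, "wy": 0, "wz": -8.8, "hand": 1}, {"x": -0.564, "y": -0.5185, "z": 0, "wx": 0, "wy": 0, "wz": -8.8, "hand": 1}, {"x": -0.564, "y": -0.5185, "z": 0, "wx": 0, "wy": 0, "wz": -8.8, "hand": 1}, {"x": -0.564, "y": -0.5185, "z": 0, "wx": 0, "wy": 0, "wz": -8.8, "hand": 1}, {"x": -0.564, "y": -0.5185, "z": 0, "wx": 0, "wy": 0, "wz": -8.8, "hand": 1}, {"x": -0.564, "y": -0.5185, "z": 0, "wx": 0, "wy": 0, "wz": -8.8, "hand": 1}, {"x": -0.564, "y": -0.5185, "z": 0, "wx": 0, "wy": 0, "wz": -8.8, "hand": 1}]'

```text
time: 1.1
tool_pos: [0.4128, 0.0101, 0.2267]
tool_rot: [3.141, 0.0, 2.855]
contact_force: [1.3, -0.3, -0.3]
opening: 0.0917
```

```bash
python3 rel.py .5125 -.2345 .13 163.6
```

```text
shift mm [-164.7 -206.5   96.7] turn deg [ 0.02  0.01 -0.02] | t 1.1 tcp [0.4128 0.0101 0.2267] rot [1.7998e+02 1.0000e-02 1.6358e+02] F [ 1.28 -0.32 -0.28] M [ 0.07 -0.09  0.02] open 0.0917
```

Request:
move_arm --deltas '[{"x": -0.165, "y": -0.2065, "z": 0.05, "wx": 0, "wy": 0, "wz": 0, "hand": 1}, {"x": -0.165, "y": -0.2065, "z": 0.05, "wx": 0, "wy": 0, "wz": 0, "hand": 1}, {"x": -0.165, "y": -0.2065, "z": 0.05, "wx": 0, "wy": 0, "wz": 0, "hand": 1}, {"x": -0.165, "y": -0.2065, "z": 0.05, "wx": 0, "wy": 0, "wz": 0, "hand": 1}, {"x": -0.165, "y": -0.2065, "z": 0.05, "wx": 0, "wy": 0, "wz": 0, "hand": 1}, {"x": -0.165, "y": -0.2065, "z": 0.09, "wx": 0, "wy": 0, "wz": 0, "hand": 1}, {"x": -0.165, "y": -0.2065, "z": 0.09, "wx": 0, "wy": 0, "wz": 0, "hand": 1}, {"x": -0.165, "y": -0.2065, "z": 0.09, "wx": 0, "wy": 0, "wz": 0, "hand": 1}]'

```text
time: 2.1
tool_pos: [0.5129, -0.232, 0.1379]
tool_rot: [-3.142, 0.001, 2.856]
contact_force: [-0.1, 0.1, -0.5]
opening: 0.0919
```

```bash
python3 rel.py .5125 -.2345 .075 163.6; python3 - <<'E'
from h import *
a=grab('scene','d.png');b=grab('top','d2.png')
cv2.imwrite('pics/d3.png',np.hstack([cv2.resize(a[120:280,80:240],(400,400)),cv2.resize(b[150:290,290:430],(400,400))]))
E
```

```text
shift mm [-0.3 -2.5 62.9] turn deg [-0.    0.05  0.05] | t 2.1 tcp [ 0.5129 -0.232   0.1379] rot [-1.8000e+02  5.0000e-02  1.6365e+02] F [-0.12  0.05 -0.53] M [ 0.01 -0.03 -0.04] open 0.0919
```

View pics/d3.png

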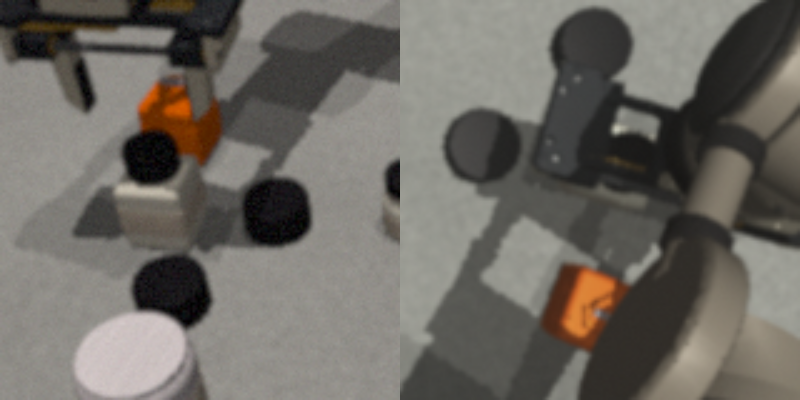

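The scene crop shows the open fingers on either side of the jar's cap, with the cap top at about (150,137). I'll cross-check that point with a ray.

```bash
python3 - <<'E'
from h import *
g=cv2.cvtColor(cv2.imread('pics/a.png'),cv2.COLOR_BGR2GRAY)
print(onz('scene',(140,174.8),.102), onz('scene',(219*.64,278*.64),.102))
for n,X in (('capL',[.5125,-.2345,.102]),('capfoot',[.5125,-.2345,.074])): print(n,proj('scene',np.array(X)))
E
```

```text
[ 0.50599599 -0.23449853  0.102     ] [ 0.51764525 -0.23366817  0.102     ]
capL [139.87554528 176.55880025]
capfoot [142.3578827  186.20128006]
```

Request:
move_arm --deltas '[{"x": 0, "y": -0.0025, "z": 0.0, "wx": 0, "wy": 0, "wz": 0, "hand": 1}]'

```text
time: 2.33
tool_pos: [0.5124, -0.2348, 0.1381]
tool_rot: [-3.141, 0.002, 2.856]
contact_force: [-0.1, 0.6, 0.1]
opening: 0.0917
```

Request:
move_arm --deltas '[{"x": 0, "y": 0, "z": 0.03, "wx": 0, "wy": 0, "wz": 0, "hand": 1}, {"x": 0, "y": 0, "z": 0.05, "wx": 0, "wy": 0, "wz": 0, "hand": 1}, {"x": 0, "y": 0, "z": 0.062, "wx": 0, "wy": 0, "wz": 0, "hand": 1}, {"x": 0, "y": 0, "z": 0.062, "wx": 0, "wy": 0, "wz": 0, "hand": 1}, {"x": 0, "y": 0, "z": 0.062, "wx": 0, "wy": 0, "wz": 0, "hand": 0.6}, {"x": 0, "y": 0, "z": 0.062, "wx": 0, "wy": 0, "wz": 0, "hand": 0.4}, {"x": 0, "y": 0, "z": 0.062, "wx": 0, "wy": 0, "wz": 0, "hand": 0.4}, {"x": 0, "y": 0, "z": 0.062, "wx": 0, "wy": 0, "wz": 0, "hand": 0.4}]' --grip_force 40

```text
time: 3.32
tool_pos: [0.5119, -0.235, 0.075]
tool_rot: [-3.142, 0.0, 2.855]
contact_force: [-1.0, -0.7, 0.8]
opening: 0.0566
```

```bash
python3 rel.py .5125 -.2345 .075 163.6
```

```text
shift mm [-0.5  0.6 -0. ] turn deg [-0.    0.02  0.  ] | t 3.33 tcp [ 0.5119 -0.235   0.075 ] rot [-1.800e+02  2.000e-02  1.636e+02] F [-0.99 -0.73  0.8 ] M [-0.01  0.05 -0.06] open 0.0566
```

Request:
move_arm --deltas '[{"x": 0, "y": 0, "z": 0, "wx": 0, "wy": 0, "wz": 0, "hand": 0.3}, {"x": 0, "y": 0, "z": 0, "wx": 0, "wy": 0, "wz": 0, "hand": 0.3}, {"x": 0, "y": 0, "z": 0, "wx": 0, "wy": 0, "wz": 0, "hand": 0.3}, {"x": 0, "y": 0, "z": 0, "wx": 0, "wy": 0, "wz": 0, "hand": 0.3}]'

```text
time: 3.82
tool_pos: [0.5118, -0.2349, 0.0748]
tool_rot: [3.142, 0.0, 2.855]
contact_force: [0.2, 0.8, 2.5]
opening: 0.0475
```

Request:
move_arm --deltas '[{"x": 0, "y": 0, "z": -0.005, "wx": 0, "wy": 0, "wz": 0, "hand": 0.3}, {"x": 0, "y": 0, "z": -0.02, "wx": 0, "wy": 0, "wz": 0, "hand": 0.3}, {"x": 0, "y": 0, "z": -0.05, "wx": 0, "wy": 0, "wz": 0, "hand": 0.3}, {"x": 0, "y": 0, "z": -0.08, "wx": 0, "wy": 0, "wz": 0, "hand": 0.3}, {"x": 0, "y": 0, "z": -0.1, "wx": 0, "wy": 0, "wz": 0, "hand": 0.3}, {"x": 0, "y": 0, "z": -0.1, "wx": 0, "wy": 0, "wz": 0, "hand": 0.3}]'

```text
time: 4.58
tool_pos: [0.5126, -0.2354, 0.1768]
tool_rot: [-3.141, 0.004, 2.855]
contact_force: [-0.7, -0.2, -4.0]
opening: 0.0473
```

```bash
python3 rel.py .5207 .2465 .175 160.4;  python3 - <<'E'
from h import *
a=grab('scene','e.png');b=grab('top','e2.png')
cv2.imwrite('pics/e3.png',np.hstack([cv2.resize(a[90:250,80:240],(400,400)),cv2.resize(b[150:290,290:430],(400,400))]))
E
```

```text
shift mm [128.2 464.6   0.8] turn deg [-0.05  0.23  3.2 ] | t 4.58 tcp [ 0.5126 -0.2354  0.1768] rot [-179.94    0.22  163.6 ] F [-0.67 -0.19 -3.96] M [0.05 0.04 0.04] open 0.0473
```

View pics/e3.png

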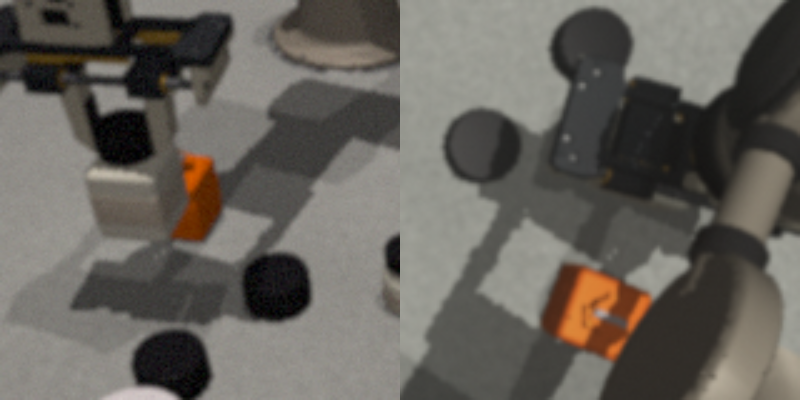

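The crop shows the jar lifted and hanging level from its cap. I'll carry it to the holder.

Request:
move_arm --deltas '[{"x": 0.006, "y": 0.02, "z": 0, "wx": 0, "wy": 0, "wz": 0.5, "hand": 0.3}, {"x": 0.017, "y": 0.06, "z": 0, "wx": 0, "wy": 0, "wz": 1, "hand": 0.3}, {"x": 0.028, "y": 0.1, "z": 0, "wx": 0, "wy": 0, "wz": 1.5, "hand": 0.3}, {"x": 0.039, "y": 0.14, "z": 0, "wx": 0, "wy": 0, "wz": 2, "hand": 0.3}, {"x": 0.05, "y": 0.18, "z": 0, "wx": 0, "wy": 0, "wz": 2.5, "hand": 0.3}, {"x": 0.061, "y": 0.22, "z": 0, "wx": 0, "wy": 0, "wz": 3, "hand": 0.3}, {"x": 0.072, "y": 0.26, "z": 0, "wx": 0, "wy": 0, "wz": 3.2, "hand": 0.3}, {"x": 0.083, "y": 0.3, "z": 0, "wx": 0, "wy": 0, "wz": 3.2, "hand": 0.3}]'

```text
time: 5.68
tool_pos: [0.516, 0.0777, 0.1735]
tool_rot: [-3.141, -0.002, 2.799]
contact_force: [0.5, 0.2, -3.7]
opening: 0.0475
```

```bash
python3 rel.py .5207 .2465 .175 160.4
```

```text
shift mm [ 52.3 160.6  -1.5] turn deg [-0.04 -0.13 -0.  ] | t 5.67 tcp [0.516  0.0777 0.1735] rot [-1.7996e+02 -1.3000e-01  1.6040e+02] F [ 0.53  0.24 -3.72] M [-0.    0.02 -0.05] open 0.0475
```

Request:
move_arm --deltas '[{"x": 0.013, "y": 0.04, "z": 0, "wx": 0, "wy": 0, "wz": 0, "hand": 0.3}, {"x": 0.026, "y": 0.08, "z": 0, "wx": 0, "wy": 0, "wz": 0, "hand": 0.3}, {"x": 0.039, "y": 0.12, "z": 0, "wx": 0, "wy": 0, "wz": 0, "hand": 0.3}, {"x": 0.047, "y": 0.145, "z": 0, "wx": 0, "wy": 0, "wz": 0, "hand": 0.3}, {"x": 0.052, "y": 0.158, "z": 0, "wx": 0, "wy": 0, "wz": 0, "hand": 0.3}, {"x": 0.052, "y": 0.158, "z": 0, "wx": 0, "wy": 0, "wz": 0, "hand": 0.3}, {"x": 0.052, "y": 0.158, "z": 0, "wx": 0, "wy": 0, "wz": 0, "hand": 0.3}, {"x": 0.052, "y": 0.158, "z": 0, "wx": 0, "wy": 0, "wz": 0, "hand": 0.3}]'

```text
time: 6.68
tool_pos: [0.521, 0.2415, 0.1748]
tool_rot: [-3.141, 0.0, 2.798]
contact_force: [0.4, 0.4, -3.8]
opening: 0.0473
```

```bash
python3 rel.py .5207 .2465 .14 160.4;  python3 - <<'E'
from h import *
a=grab('scene','f.png');b=grab('top','f2.png')
cv2.imwrite('pics/f3.png',np.hstack([cv2.resize(a[100:230,280:410],(400,400)),cv2.resize(b[140:270,100:230],(400,400))]))
E
```

```text
shift mm [ 2.   4.6 34.8] turn deg [-0.01  0.   -0.08] | t 6.67 tcp [0.521  0.2415 0.1748] rot [-179.99    0.    160.32] F [ 0.45  0.43 -3.83] M [ 0.01 -0.   -0.01] open 0.0473
```

View pics/f3.png

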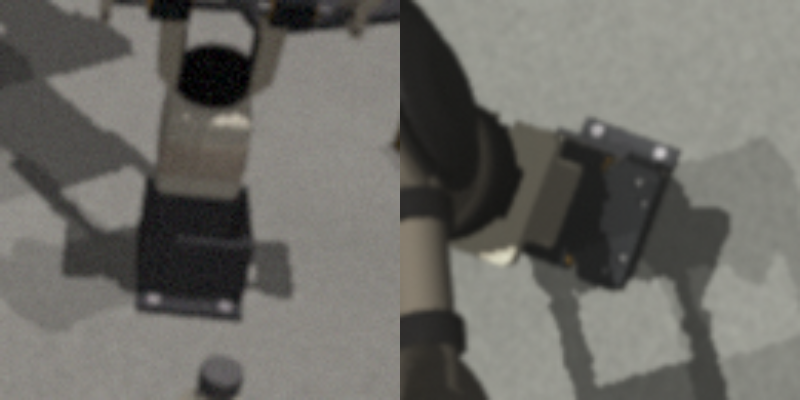

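The scene crop shows the jar over the holder, with its lower edge at about (158–240, 190) and the front bolts at (153,299) and (226,305). I'll cross-check the holder from the scene camera.

```bash
python3 - <<'E'
from h import *
f=lambda c:np.array([280,100])+.325*np.array(c)-.33
P=[onz('scene',f(c),.006)[:2] for c in[(153,299),(226,305)]]
print('bolts scene',np.round(P,4))
B=[onz('top',np.array(p)/5+np.array((126,164))-.4,.006)[:2] for p in[(190,93),(292,128)]]
print('bolts top  ',np.round(B,4))
# predicted overlays on the scene picture and a.png
def box(c,yaw,h,z):
    a=np.radians(yaw);R=np.array([[np.cos(a),-np.sin(a)],[np.sin(a),np.cos(a)]])
    return [np.r_[c+R@np.array(q)*h,z] for q in((1,1),(1,-1),(-1,-1),(-1,1))]
s=monitor.observe()['tool_pos']
im=cv2.resize(cv2.imread('pics/f.png'),None,fx=4,fy=4);im0=cv2.resize(cv2.imread('pics/a.png'),None,fx=4,fy=4)
def dr(im,b,col): cv2.polylines(im,[np.int32([proj('scene',x)*4+1.5 for x in b])],True,col,1)
H=np.array([.5207,.2465])
for i in(im,im0):
    dr(i,box(H,-19.6,.0415,.062),(0,255,0));dr(i,box(H,-19.6,.0335,.062),(0,255,255))
dr(im,box(s[:2],-19.6,.029,.0998),(0,0,255));dr(im,box(s[:2],-19.6,.031,.1698),(255,0,0))
c=lambda i:i[420:900,1160:1560]
cv2.imwrite('pics/g.png',np.hstack([c(im),c(im0)]))
E
```

```text
bolts scene [[0.5571 0.2056]
 [0.5751 0.2601]]
bolts top   [[0.5768 0.2574]
 [0.559  0.2044]]
```

View pics/g.png

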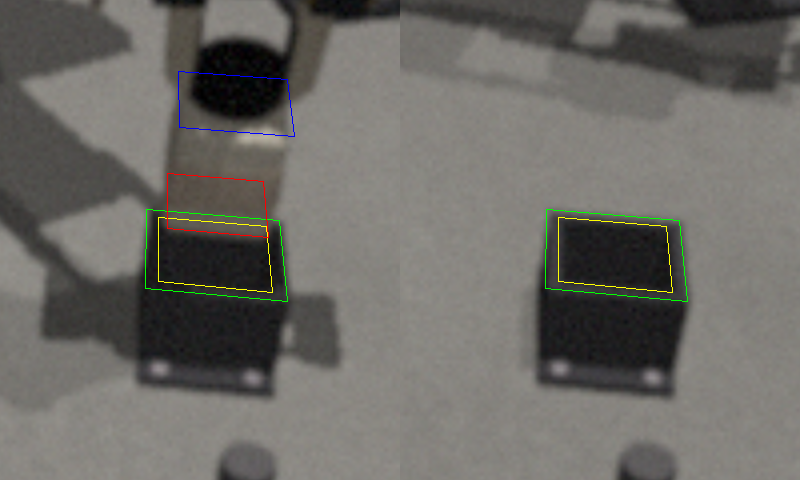

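Green and yellow (holder rim and well) and red and blue (jar foot and shoulder) fit the picture, so I'll correct sideways by about 5 mm and lower.

Request:
move_arm --deltas '[{"x": 0.0015, "y": 0.0052, "z": 0.0, "wx": 0, "wy": 0, "wz": 0, "hand": 0.3}, {"x": 0.0015, "y": 0.0052, "z": 0.01, "wx": 0, "wy": 0, "wz": 0, "hand": 0.3}, {"x": 0.0015, "y": 0.0052, "z": 0.02, "wx": 0, "wy": 0, "wz": 0, "hand": 0.3}, {"x": 0.0015, "y": 0.0052, "z": 0.028, "wx": 0, "wy": 0, "wz": 0, "hand": 0.3}, {"x": 0.0015, "y": 0.0052, "z": 0.032, "wx": 0, "wy": 0, "wz": 0, "hand": 0.3}, {"x": 0.0015, "y": 0.0052, "z": 0.032, "wx": 0, "wy": 0, "wz": 0, "hand": 0.3}, {"x": 0.0015, "y": 0.0052, "z": 0.032, "wx": 0, "wy": 0, "wz": 0, "hand": 0.3}]'

```text
time: 7.65
tool_pos: [0.5214, 0.248, 0.143]
tool_rot: [3.141, 0.001, 2.799]
contact_force: [-0.6, -0.2, -3.8]
opening: 0.0475
```

```bash
python3 rel.py .521 .247 .14 160.4
```

```text
shift mm [ 0.1 -1.1  3. ] turn deg [ 0.03  0.03 -0.  ] | t 7.65 tcp [0.5214 0.248  0.143 ] rot [1.7997e+02 3.0000e-02 1.6040e+02] F [-0.56 -0.17 -3.82] M [ 0.   -0.03  0.05] open 0.0475
```

Request:
move_arm --deltas '[{"x": 0, "y": -0.001, "z": 0.003, "wx": 0, "wy": 0, "wz": 0, "hand": 0.3}, {"x": 0, "y": -0.001, "z": 0.005, "wx": 0, "wy": 0, "wz": 0, "hand": 0.3}, {"x": 0, "y": -0.001, "z": 0.007, "wx": 0, "wy": 0, "wz": 0, "hand": 0.3}, {"x": 0, "y": -0.001, "z": 0.009, "wx": 0, "wy": 0, "wz": 0, "hand": 0.3}, {"x": 0, "y": -0.001, "z": 0.01, "wx": 0, "wy": 0, "wz": 0, "hand": 0.3}, {"x": 0, "y": -0.001, "z": 0.01, "wx": 0, "wy": 0, "wz": 0, "hand": 0.3}]'

```text
time: 8.4
tool_pos: [0.5208, 0.247, 0.1326]
tool_rot: [-3.142, -0.0, 2.8]
contact_force: [0.3, -0.8, -3.5]
opening: 0.0474
```

```bash
python3 rel.py .521 .247 .12 160.4
```

```text
shift mm [-0.2  0.  12.6] turn deg [-0.   -0.01  0.  ] | t 8.4 tcp [0.5208 0.247  0.1326] rot [-1.800e+02 -1.000e-02  1.604e+02] F [ 0.26 -0.81 -3.55] M [-0.01  0.04 -0.04] open 0.0474
```

Request:
move_arm --deltas '[{"x": 0, "y": 0, "z": 0.002, "wx": 0, "wy": 0, "wz": 0, "hand": 0.3}, {"x": 0, "y": 0, "z": 0.004, "wx": 0, "wy": 0, "wz": 0, "hand": 0.3}, {"x": 0, "y": 0, "z": 0.005, "wx": 0, "wy": 0, "wz": 0, "hand": 0.3}, {"x": 0, "y": 0, "z": 0.005, "wx": 0, "wy": 0, "wz": 0, "hand": 0.3}]'

```text
time: 8.9
tool_pos: [0.5211, 0.2475, 0.1296]
tool_rot: [3.14, 0.001, 2.8]
contact_force: [-4.9, -1.0, 8.8]
opening: 0.0476
```

```bash
python3 rel.py .521 .247 .12 160.4
```

```text
shift mm [-0.1 -0.5  9.6] turn deg [0.09 0.09 0.02] | t 8.9 tcp [0.5211 0.2475 0.1296] rot [1.7991e+02 9.0000e-02 1.6042e+02] F [-4.86 -1.01  8.82] M [-0.09  0.71 -0.03] open 0.0476
```

A contact force of (-4.9, -1, +12) N has appeared with about 7 mm inserted, which suggests the shoulder of the narrow foot is catching on the +x wall. I'll back off, shift 2 mm towards -x, and go down again.

Request:
move_arm --deltas '[{"x": 0, "y": 0, "z": -0.003, "wx": 0, "wy": 0, "wz": 0, "hand": 0.3}, {"x": 0.002, "y": 0, "z": -0.003, "wx": 0, "wy": 0, "wz": 0, "hand": 0.3}, {"x": 0.002, "y": 0, "z": -0.003, "wx": 0, "wy": 0, "wz": 0, "hand": 0.3}, {"x": 0.002, "y": 0, "z": 0, "wx": 0, "wy": 0, "wz": 0, "hand": 0.3}, {"x": 0.002, "y": 0, "z": 0.002, "wx": 0, "wy": 0, "wz": 0, "hand": 0.3}, {"x": 0.002, "y": 0, "z": 0.002, "wx": 0, "wy": 0, "wz": 0, "hand": 0.3}]'

```text
time: 9.65
tool_pos: [0.5189, 0.2477, 0.1253]
tool_rot: [-3.141, -0.0, 2.8]
contact_force: [0.7, -0.1, -3.2]
opening: 0.0474
```

```bash
python3 rel.py .519 .247 .12 160.4
```

```text
shift mm [-0.3 -0.6  5.3] turn deg [-0.02 -0.02  0.  ] | t 9.65 tcp [0.5189 0.2477 0.1253] rot [-1.7998e+02 -2.0000e-02  1.6040e+02] F [ 0.71 -0.13 -3.23] M [ 0.14 -0.1   0.08] open 0.0474
```

That freed it. I'll keep lowering.

Request:
move_arm --deltas '[{"x": 0, "y": 0, "z": 0.002, "wx": 0, "wy": 0, "wz": 0, "hand": 0.3}, {"x": 0, "y": 0, "z": 0.004, "wx": 0, "wy": 0, "wz": 0, "hand": 0.3}, {"x": 0, "y": 0, "z": 0.006, "wx": 0, "wy": 0, "wz": 0, "hand": 0.3}, {"x": 0, "y": 0, "z": 0.008, "wx": 0, "wy": 0, "wz": 0, "hand": 0.3}, {"x": 0, "y": 0, "z": 0.01, "wx": 0, "wy": 0, "wz": 0, "hand": 0.3}, {"x": 0, "y": 0, "z": 0.012, "wx": 0, "wy": 0, "wz": 0, "hand": 0.3}]'

```text
time: 10.4
tool_pos: [0.519, 0.2477, 0.1136]
tool_rot: [3.142, 0.0, 2.8]
contact_force: [0.6, -0.9, -3.4]
opening: 0.0473
```

```bash
python3 rel.py .519 .247 .083 160.4
```

```text
shift mm [-0.3 -0.7 30.6] turn deg [0.01 0.   0.  ] | t 10.4 tcp [0.519  0.2477 0.1136] rot [179.99   0.   160.4 ] F [ 0.62 -0.89 -3.45] M [ 0.12 -0.03  0.04] open 0.0473
```

Request:
move_arm --deltas '[{"x": 0, "y": 0, "z": 0.002, "wx": 0, "wy": 0, "wz": 0, "hand": 0.3}, {"x": 0, "y": 0, "z": 0.004, "wx": 0, "wy": 0, "wz": 0, "hand": 0.3}, {"x": 0, "y": 0, "z": 0.006, "wx": 0, "wy": 0, "wz": 0, "hand": 0.3}, {"x": 0, "y": 0, "z": 0.008, "wx": 0, "wy": 0, "wz": 0, "hand": 0.3}, {"x": 0, "y": 0, "z": 0.01, "wx": 0, "wy": 0, "wz": 0, "hand": 0.3}, {"x": 0, "y": 0, "z": 0.012, "wx": 0, "wy": 0, "wz": 0, "hand": 0.3}]'

```text
time: 11.15
tool_pos: [0.519, 0.2477, 0.1016]
tool_rot: [3.141, 0.0, 2.8]
contact_force: [0.9, 0.8, -4.3]
opening: 0.0474
```

```bash
python3 rel.py .519 .247 .083 160.4
```

```text
shift mm [-0.2 -0.7 18.6] turn deg [0.01 0.01 0.  ] | t 11.15 tcp [0.519  0.2477 0.1016] rot [1.7999e+02 1.0000e-02 1.6040e+02] F [ 0.91  0.82 -4.32] M [ 0.15 -0.06  0.03] open 0.0474
```

Request:
move_arm --deltas '[{"x": 0, "y": 0, "z": 0.002, "wx": 0, "wy": 0, "wz": 0, "hand": 0.3}, {"x": 0, "y": 0, "z": 0.004, "wx": 0, "wy": 0, "wz": 0, "hand": 0.3}, {"x": 0, "y": 0, "z": 0.006, "wx": 0, "wy": 0, "wz": 0, "hand": 0.3}, {"x": 0, "y": 0, "z": 0.008, "wx": 0, "wy": 0, "wz": 0, "hand": 0.3}, {"x": 0, "y": 0, "z": 0.01, "wx": 0, "wy": 0, "wz": 0, "hand": 0.3}, {"x": 0, "y": 0, "z": 0.012, "wx": 0, "wy": 0, "wz": 0, "hand": 0.3}, {"x": 0, "y": 0, "z": 0.014, "wx": 0, "wy": 0, "wz": 0, "hand": 0.3}]'

```text
time: 12.02
tool_pos: [0.519, 0.2477, 0.0876]
tool_rot: [3.141, 0.0, 2.799]
contact_force: [0.2, 0.5, -3.2]
opening: 0.0475
```

```bash
python3 rel.py .519 .247 .083 160.4
```

```text
shift mm [-0.3 -0.7  4.6] turn deg [ 0.01  0.   -0.  ] | t 12.03 tcp [0.519  0.2477 0.0876] rot [179.99   0.   160.4 ] F [ 0.2   0.46 -3.18] M [ 0.16 -0.07  0.06] open 0.0475
```

Request:
move_arm --deltas '[{"x": 0, "y": 0, "z": 0.001, "wx": 0, "wy": 0, "wz": 0, "hand": 0.3}, {"x": 0, "y": 0, "z": 0.002, "wx": 0, "wy": 0, "wz": 0, "hand": 0.3}, {"x": 0, "y": 0, "z": 0.003, "wx": 0, "wy": 0, "wz": 0, "hand": 0.3}, {"x": 0, "y": 0, "z": 0.004, "wx": 0, "wy": 0, "wz": 0, "hand": 0.3}, {"x": 0, "y": 0, "z": 0.004, "wx": 0, "wy": 0, "wz": 0, "hand": 0.3}]'

```text
time: 12.65
tool_pos: [0.519, 0.2477, 0.0837]
tool_rot: [-3.142, -0.0, 2.8]
contact_force: [0.5, 1.1, -4.0]
opening: 0.0474
```

```bash
python3 rel.py .519 .247 .083 160.4
```

```text
shift mm [-0.3 -0.6  0.7] turn deg [-0. -0.  0.] | t 12.65 tcp [0.519  0.2477 0.0837] rot [-180.    -0.   160.4] F [ 0.48  1.14 -4.03] M [ 0.07 -0.07  0.  ] open 0.0474
```

Request:
move_arm --deltas '[{"x": 0, "y": 0, "z": 0.0005, "wx": 0, "wy": 0, "wz": 0, "hand": 0.3}, {"x": 0, "y": 0, "z": 0.001, "wx": 0, "wy": 0, "wz": 0, "hand": 0.3}, {"x": 0, "y": 0, "z": 0.0015, "wx": 0, "wy": 0, "wz": 0, "hand": 0.3}, {"x": 0, "y": 0, "z": 0.0015, "wx": 0, "wy": 0, "wz": 0, "hand": 0.3}]'

```text
time: 13.15
tool_pos: [0.5191, 0.2478, 0.0828]
tool_rot: [3.141, 0.001, 2.8]
contact_force: [-2.3, 0.4, 3.7]
opening: 0.0474
```

```bash
python3 rel.py .519 .247 .083 160.4
```

```text
shift mm [-0.2 -0.8 -0.2] turn deg [0.03 0.03 0.  ] | t 13.15 tcp [0.5191 0.2478 0.0828] rot [1.7997e+02 3.0000e-02 1.6040e+02] F [-2.3   0.4   3.72] M [-0.04  0.34 -0.03] open 0.0474
```

The jar is home: TCP z is 0.0828 (0.083 expected) and the floor is pushing back. I'll relax the push a little, grip harder and turn anticlockwise.

Request:
move_arm --deltas '[{"x": 0, "y": 0, "z": -0.0004, "wx": 0, "wy": 0, "wz": 0, "hand": 0.3}, {"x": 0, "y": 0, "z": -0.0004, "wx": 0, "wy": 0, "wz": -3, "hand": 0.3}, {"x": 0, "y": 0, "z": -0.0004, "wx": 0, "wy": 0, "wz": -7, "hand": 0.3}, {"x": 0, "y": 0, "z": -0.0004, "wx": 0, "wy": 0, "wz": -12, "hand": 0.3}, {"x": 0, "y": 0, "z": -0.0004, "wx": 0, "wy": 0, "wz": -17, "hand": 0.3}, {"x": 0, "y": 0, "z": -0.0004, "wx": 0, "wy": 0, "wz": -22, "hand": 0.3}]' --grip_force 55

```text
time: 13.9
tool_pos: [0.5205, 0.248, 0.0829]
tool_rot: [3.141, 0.003, -3.098]
contact_force: [2.9, 1.2, 0.5]
opening: 0.0474
```

```bash
python3 rel.py .519 .247 .083 160.4
```

```text
shift mm [ 1.6 -0.9 -0.1] turn deg [ 0.09  0.18 22.11] | t 13.9 tcp [0.5205 0.248  0.0829] rot [ 179.94    0.2  -177.49] F [2.93 1.18 0.47] M [ 0.16 -0.5  -0.31] open 0.0474
```

Request:
move_arm --deltas '[{"x": 0, "y": 0, "z": 0, "wx": 0, "wy": 0, "wz": -5, "hand": 0.3}, {"x": 0, "y": 0, "z": 0, "wx": 0, "wy": 0, "wz": -10, "hand": 0.3}, {"x": 0, "y": 0, "z": 0, "wx": 0, "wy": 0, "wz": -15, "hand": 0.3}, {"x": 0, "y": 0, "z": 0, "wx": 0, "wy": 0, "wz": -20, "hand": 0.3}, {"x": 0, "y": 0, "z": 0, "wx": 0, "wy": 0, "wz": -25, "hand": 0.3}]'

```text
time: 14.52
tool_pos: [0.5208, 0.2473, 0.083]
tool_rot: [-3.14, 0.003, -2.661]
contact_force: [3.1, -2.0, 0.1]
opening: 0.0471
```

```bash
python3 rel.py .519 .247 .083 160.4
```

```text
shift mm [ 1.7  0.6 -0. ] turn deg [-1.000e-02  2.200e-01  4.711e+01] | t 14.53 tcp [0.5208 0.2473 0.083 ] rot [-179.91    0.19 -152.49] F [ 3.08 -2.05  0.13] M [-0.28 -0.67 -0.37] open 0.0471
```

Request:
move_arm --deltas '[{"x": 0, "y": 0, "z": 0, "wx": 0, "wy": 0, "wz": -5, "hand": 0.3}, {"x": 0, "y": 0, "z": 0, "wx": 0, "wy": 0, "wz": -10, "hand": 0.3}, {"x": 0, "y": 0, "z": 0, "wx": 0, "wy": 0, "wz": -15, "hand": 0.3}]'

```text
time: 14.9
tool_pos: [0.5211, 0.247, 0.083]
tool_rot: [-3.139, 0.003, -2.4]
contact_force: [4.8, -4.7, -0.5]
opening: 0.0476
```

```bash
python3 rel.py .519 .247 .083 160.4
```

```text
shift mm [ 1.5  1.4 -0. ] turn deg [-0.07  0.24 62.11] | t 14.9 tcp [0.5211 0.247  0.083 ] rot [-1.7983e+02  1.6000e-01 -1.3749e+02] F [ 4.82 -4.67 -0.52] M [-0.56 -0.75 -0.35] open 0.0476
```

Request:
move_arm --deltas '[{"x": 0, "y": 0, "z": 0, "wx": 0, "wy": 0, "wz": -3, "hand": 0.3}, {"x": 0, "y": 0, "z": 0, "wx": 0, "wy": 0, "wz": -5, "hand": 0.3}]'

```text
time: 15.15
tool_pos: [0.5211, 0.2468, 0.083]
tool_rot: [-3.138, 0.002, -2.314]
contact_force: [4.2, -4.4, -0.1]
opening: 0.0474
```

```bash
python3 rel.py .519 .247 .083 160.4
```

```text
shift mm [1.3 1.7 0. ] turn deg [-0.09  0.24 67.02] | t 15.15 tcp [0.5211 0.2468 0.083 ] rot [-1.7980e+02  1.4000e-01 -1.3258e+02] F [ 4.24 -4.4  -0.13] M [-0.62 -0.78 -0.4 ] open 0.0474
```

Request:
move_arm --deltas '[{"x": 0, "y": 0, "z": 0, "wx": 0, "wy": 0, "wz": -3, "hand": 0.3}, {"x": 0, "y": 0, "z": 0, "wx": 0, "wy": 0, "wz": -5, "hand": 0.3}]'

```text
time: 15.4
tool_pos: [0.5213, 0.2467, 0.083]
tool_rot: [-3.138, 0.002, -2.227]
contact_force: [5.2, -4.5, 0.2]
opening: 0.047
```

```bash
python3 rel.py .519 .247 .083 160.4
```

```text
shift mm [1.1 2.  0. ] turn deg [-0.12  0.25 72.01] | t 15.4 tcp [0.5213 0.2467 0.083 ] rot [-1.7978e+02  1.2000e-01 -1.2759e+02] F [ 5.15 -4.45  0.19] M [-0.68 -0.81 -0.37] open 0.047
```

Request:
move_arm --deltas '[{"x": 0, "y": 0, "z": 0, "wx": 0, "wy": 0, "wz": -3, "hand": 0.3}, {"x": 0, "y": 0, "z": 0, "wx": 0, "wy": 0, "wz": -6, "hand": 0.3}, {"x": 0, "y": 0, "z": 0, "wx": 0, "wy": 0, "wz": -6, "hand": 0.3}]'

```text
time: 15.78
tool_pos: [0.5214, 0.2466, 0.083]
tool_rot: [-3.137, 0.002, -2.123]
contact_force: [5.5, -5.4, -0.4]
opening: 0.0473
```

```bash
python3 rel.py .519 .247 .083 160.4
```

```text
shift mm [0.9 2.3 0. ] turn deg [-0.14  0.26 77.98] | t 15.78 tcp [0.5214 0.2466 0.083 ] rot [-1.7974e+02  1.0000e-01 -1.2162e+02] F [ 5.52 -5.36 -0.37] M [-0.7  -0.86 -0.28] open 0.0473
```

Request:
move_arm --deltas '[{"x": 0, "y": 0, "z": -0.0005, "wx": 0, "wy": 0, "wz": 1, "hand": 0.3}, {"x": 0, "y": 0, "z": -0.001, "wx": 0, "wy": 0, "wz": 1, "hand": 0.3}, {"x": 0, "y": 0, "z": -0.002, "wx": 0, "wy": 0, "wz": 1, "hand": 0.3}, {"x": 0, "y": 0, "z": -0.002, "wx": 0, "wy": 0, "wz": 1, "hand": 0.3}]'

```text
time: 16.27
tool_pos: [0.5204, 0.2465, 0.0839]
tool_rot: [-3.139, -0.0, -2.14]
contact_force: [5.5, -4.1, -5.8]
opening: 0.0471
```

```bash
python3 rel.py .519 .247 .083 160.4
```

```text
shift mm [0.4 1.4 0.9] turn deg [-0.12  0.1  76.96] | t 16.27 tcp [0.5204 0.2465 0.0839] rot [-179.86   -0.   -122.64] F [ 5.52 -4.13 -5.85] M [-0.53 -0.85 -0.2 ] open 0.0471
```

The cap doesn't come free at once: -5.9 N pulling up, with about 7 N sideways. I'll go back down, relieve the side force, turn a few degrees more, and test again.

Request:
move_arm --deltas '[{"x": 0, "y": -0.0006, "z": 0.0015, "wx": 0, "wy": 0, "wz": 0, "hand": 0.3}, {"x": 0, "y": -0.0012, "z": 0.002, "wx": 0, "wy": 0, "wz": -3, "hand": 0.3}, {"x": 0, "y": -0.0012, "z": 0.002, "wx": 0, "wy": 0, "wz": -6, "hand": 0.3}, {"x": 0, "y": -0.0012, "z": 0.002, "wx": 0, "wy": 0, "wz": -8, "hand": 0.3}]'

```text
time: 16.77
tool_pos: [0.5215, 0.2466, 0.0832]
tool_rot: [-3.139, 0.001, -2.0]
contact_force: [3.9, -3.8, 2.5]
opening: 0.0476
```

```bash
python3 rel.py .519 .247 .083 160.4
```

```text
shift mm [0.6 2.4 0.2] turn deg [-8.000e-02  1.800e-01  8.503e+01] | t 16.77 tcp [0.5215 0.2466 0.0832] rot [-1.7984e+02  7.0000e-02 -1.1457e+02] F [ 3.86 -3.83  2.51] M [-0.61 -0.54 -0.38] open 0.0476
```

Request:
move_arm --deltas '[{"x": 0, "y": 0, "z": -0.0005, "wx": 0, "wy": 0, "wz": 1, "hand": 0.3}, {"x": 0, "y": 0, "z": -0.001, "wx": 0, "wy": 0, "wz": 1, "hand": 0.3}, {"x": 0, "y": 0, "z": -0.002, "wx": 0, "wy": 0, "wz": 1, "hand": 0.3}, {"x": 0, "y": 0, "z": -0.002, "wx": 0, "wy": 0, "wz": 1, "hand": 0.3}]'

```text
time: 17.27
tool_pos: [0.5206, 0.2465, 0.0838]
tool_rot: [-3.141, -0.0, -2.018]
contact_force: [4.4, -2.9, -5.8]
opening: 0.0472
```

```bash
python3 rel.py .519 .247 .083 160.4
```

```text
shift mm [0.2 1.7 0.8] turn deg [-6.000e-02  2.000e-02  8.398e+01] | t 17.27 tcp [0.5206 0.2465 0.0838] rot [-1.7994e+02 -2.0000e-02 -1.1562e+02] F [ 4.38 -2.9  -5.78] M [-0.44 -0.8  -0.19] open 0.0472
```

Turning torque stays near 0.35 N m, so the stirrer's friction through the drive bar may be masking the let-go and gripping the cap. I'll unwind the twist to about zero, relax the side force, and look at the readings.

Request:
move_arm --deltas '[{"x": 0, "y": -0.0008, "z": 0.001, "wx": 0, "wy": 0, "wz": 1, "hand": 0.3}, {"x": 0, "y": -0.0008, "z": 0.001, "wx": 0, "wy": 0, "wz": 2, "hand": 0.3}, {"x": 0, "y": -0.0008, "z": 0.001, "wx": 0, "wy": 0, "wz": 3, "hand": 0.3}]'

```text
time: 17.65
tool_pos: [0.5207, 0.2466, 0.0836]
tool_rot: [-3.142, -0.0, -2.071]
contact_force: [1.8, -2.2, 0.2]
opening: 0.0478
```

```bash
python3 rel.py .519 .247 .083 160.4
```

```text
shift mm [0.4 1.6 0.6] turn deg [-1.000e-02 -1.000e-02  8.094e+01] | t 17.65 tcp [0.5207 0.2466 0.0836] rot [-1.8000e+02 -1.0000e-02 -1.1866e+02] F [ 1.8  -2.22  0.18] M [-0.36 -0.22  0.01] open 0.0478
```

Request:
move_arm --deltas '[{"x": 0, "y": 0, "z": -0.001, "wx": 0, "wy": 0, "wz": 0, "hand": 0.3}, {"x": 0, "y": 0, "z": -0.002, "wx": 0, "wy": 0, "wz": 0, "hand": 0.3}, {"x": 0, "y": 0, "z": -0.002, "wx": 0, "wy": 0, "wz": 0, "hand": 0.3}]'

```text
time: 18.02
tool_pos: [0.5204, 0.2469, 0.0856]
tool_rot: [3.141, -0.0, -2.07]
contact_force: [0.8, -1.1, -2.0]
opening: 0.0472
```

```bash
python3 rel.py .519 .247 .083 160.4
```

```text
shift mm [0.6 1.3 2.6] turn deg [ 2.000e-02 -2.000e-02  8.101e+01] | t 18.02 tcp [0.5204 0.2469 0.0856] rot [ 179.97   -0.   -118.59] F [ 0.76 -1.06 -2.05] M [-0.1  -0.13 -0.05] open 0.0472
```

Request:
move_arm --deltas '[{"x": 0, "y": 0, "z": -0.001, "wx": 0, "wy": 0, "wz": 0, "hand": 0.3}, {"x": 0, "y": 0, "z": -0.002, "wx": 0, "wy": 0, "wz": 0, "hand": 0.3}, {"x": 0, "y": 0, "z": -0.003, "wx": 0, "wy": 0, "wz": 0, "hand": 0.3}, {"x": 0, "y": 0, "z": -0.003, "wx": 0, "wy": 0, "wz": 0, "hand": 0.3}]'

```text
time: 18.52
tool_pos: [0.5207, 0.2468, 0.0889]
tool_rot: [-3.141, 0.0, -2.07]
contact_force: [-0.3, -2.3, -0.7]
opening: 0.0474
```

```bash
for i in 1 2 3; do python3 rel.py .519 .247 .083 160.4; done
```

```text
shift mm [0.6 1.7 5.9] turn deg [0.000e+00 2.000e-02 8.101e+01] | t 18.52 tcp [0.5207 0.2468 0.0889] rot [-1.7999e+02  1.0000e-02 -1.1859e+02] F [-0.29 -2.34 -0.67] M [-0.15 -0.   -0.01] open 0.0474
shift mm [0.6 1.7 5.9] turn deg [0.000e+00 2.000e-02 8.101e+01] | t 18.52 tcp [0.5207 0.2468 0.0889] rot [-1.7999e+02  1.0000e-02 -1.1859e+02] F [-0.29 -2.34 -0.67] M [-0.15 -0.   -0.01] open 0.0474
shift mm [0.6 1.7 5.9] turn deg [0.000e+00 2.000e-02 8.101e+01] | t 18.52 tcp [0.5207 0.2468 0.0889] rot [-1.7999e+02  1.0000e-02 -1.1859e+02] F [-0.29 -2.34 -0.67] M [-0.15 -0.   -0.01] open 0.0474
```

Only cap weight remains (-0.7 N) at 6 mm up, so the cap is off. I'll lift it straight up.

Request:
move_arm --deltas '[{"x": 0, "y": 0, "z": -0.003, "wx": 0, "wy": 0, "wz": 0, "hand": 0.3}, {"x": 0, "y": 0, "z": -0.006, "wx": 0, "wy": 0, "wz": 0, "hand": 0.3}, {"x": 0, "y": 0, "z": -0.01, "wx": 0, "wy": 0, "wz": 0, "hand": 0.3}, {"x": 0, "y": 0, "z": -0.018, "wx": 0, "wy": 0, "wz": 0, "hand": 0.3}, {"x": 0, "y": 0, "z": -0.028, "wx": 0, "wy": 0, "wz": 0, "hand": 0.3}, {"x": 0, "y": 0, "z": -0.036, "wx": 0, "wy": 0, "wz": 0, "hand": 0.3}, {"x": 0, "y": 0, "z": -0.036, "wx": 0, "wy": 0, "wz": 0, "hand": 0.3}, {"x": 0, "y": 0, "z": -0.036, "wx": 0, "wy": 0, "wz": 0, "hand": 0.3}]'

```text
time: 19.52
tool_pos: [0.5206, 0.2467, 0.1245]
tool_rot: [3.141, -0.0, -2.07]
contact_force: [0.4, -1.1, -0.7]
opening: 0.0473
```

```bash
python3 rel.py .5205 .247 .125 160.4;  python3 - <<'E'
from h import *
a=grab('scene','k.png');b=grab('top','k2.png')
cv2.imwrite('pics/k3.png',np.hstack([cv2.resize(a[100:230,280:410],(400,400)),cv2.resize(a,(400,300))[:, :].copy() if 0 else cv2.resize(b[140:270,100:230],(400,400))]))
def box(c,yaw,h,z):
    t=np.radians(yaw);R=np.array([[np.cos(t),-np.sin(t)],[np.sin(t),np.cos(t)]])
    return [np.r_[c+R@np.array(q)*h,z] for q in((1,1),(1,-1),(-1,-1),(-1,1))]
im=cv2.resize(a,None,fx=5,fy=5,interpolation=cv2.INTER_CUBIC);raw=im.copy()
cv2.polylines(im,[np.int32([proj('scene',x)*5+2 for x in box(np.array([.5205,.247]),-19.6,.031,.078)])],True,(0,255,0),1)
c=lambda i:i[530:1130,1500:1900]
cv2.imwrite('pics/k4.png',np.hstack([c(raw),c(im)]))
E
```

```text
shift mm [-0.3  0.2 -0.5] turn deg [ 1.0e-02 -1.0e-02  8.1e+01] | t 19.52 tcp [0.5206 0.2467 0.1245] rot [ 1.7999e+02 -1.0000e-02 -1.1860e+02] F [ 0.4  -1.15 -0.72] M [0.12 0.06 0.06] open 0.0473
```

View pics/k4.png

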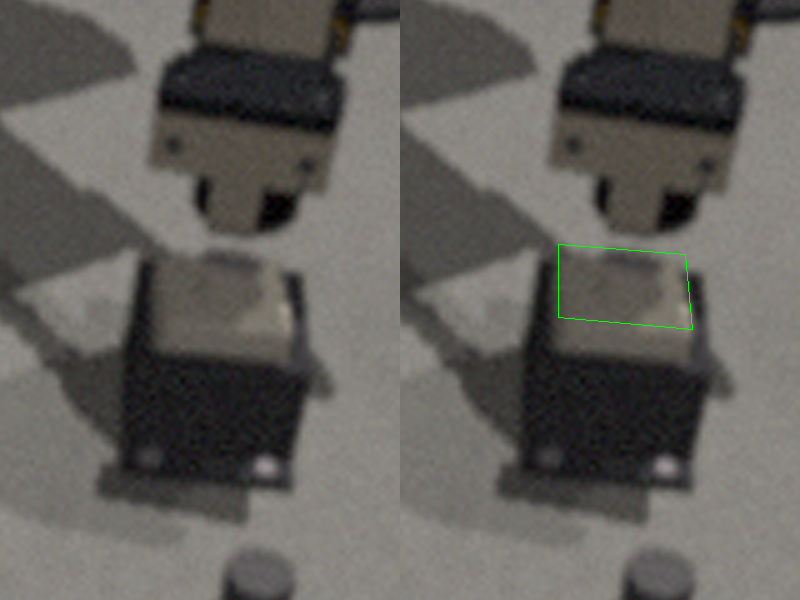

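The jar sits square in the holder with its cap held above the open neck. The predicted home shoulder (green) lies on it. I'll do one last numeric check on the jar height and the bystanders.

```bash
python3 - <<'E'
from h import *
g=cv2.GaussianBlur(cv2.cvtColor(cv2.imread('pics/k.png'),cv2.COLOR_BGR2GRAY),(9,1),0).astype(float)
t=np.radians(-19.6);R=np.array([[np.cos(t),-np.sin(t)],[np.sin(t),np.cos(t)]])
for dy in(-.015,0,.012):
    w=R@np.array([.031,dy])+[.5205,.247];u=proj('scene',np.r_[w,.078]);u3=proj('scene',np.r_[w,.081]);r=R@np.array([.0335,dy])+[.5205,.247]
    c=int(round(u[0]));v=int(round(u[1]));print('pred shoulder',u.round(1),'if 3mm up',u3.round(1),'rows',v-6,g[v-6:v+14,c].round(0).astype(int).tolist())
a=cv2.imread('pics/a.png').astype(int);k=cv2.imread('pics/k.png').astype(int)
for n,X in(('tin',[.75,-.239,.05]),('flask',[.747,.165,.05]),('round',[.535,-.015,.04]),('orange',[.394,-.217,.04])):
    u=proj('scene',np.array(X)).astype(int);s=np.s_[u[1]-25:u[1]+25,u[0]-20:u[0]+20];print(n,u,'mean diff',abs(a[s]-k[s]).mean().round(1))
E
```

```text
pred shoulder [338.2 169.8] if 3mm up [338.4 168.8] rows 164 [83, 87, 87, 87, 88, 91, 94, 96, 94, 92, 91, 89, 67, 44, 29, 25, 32, 30, 28, 26]
pred shoulder [344.6 170.4] if 3mm up [344.8 169.4] rows 164 [88, 89, 87, 88, 91, 90, 96, 101, 98, 94, 91, 91, 82, 59, 40, 28, 31, 31, 27, 25]
pred shoulder [349.8 170.8] if 3mm up [350.  169.8] rows 165 [90, 94, 99, 108, 114, 117, 119, 109, 98, 91, 92, 87, 70, 54, 33, 30, 29, 30, 26, 28]
tin [137 277] mean diff 3.5
flask [344 244] mean diff 3.4
round [239 191] mean diff 3.8
orange [153 166] mean diff 18.2
```

```bash
python3 -c "
from h import *
print(robot.hand_in())"
```

```text
the job is handed in; nothing more can be done
None
```

I set the jar down in the holder, unscrewed its cap and handed the job in at about 19.5 s. The gripper still holds the cap level, about 32 mm above the open mouth.

**Insertion:** The jar caught once on the rim (about 13 N). I backed off, shifted it 2 mm and lowered it to the floor, where the TCP was at z 0.0828 (0.083 expected).

**Unscrewing:** I turned the gripper about 85° anticlockwise in all. The torque never dropped clearly, so I couldn't feel the threads let go; I judged it from the angle. Two early lift tests, at about 77° and 84°, held at about 6 N. After I turned back about 4° and eased the side force, the cap came off with only about 0.7 N left.

**Last checks:**
- **Jar height:** the front edge of the jar's shoulder showed within about 1 pixel (roughly 3 mm) of where it should be when home. A lift of a millimetre or two would not show.
- **Bystanders:** the tin, flask and round jar looked unchanged between the first and last pictures.
- **Orange look-alike:** its image patch did change. I take that to be the white jar no longer standing in front of it, but I didn't check its position separately.

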